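# Salt shaker onto the top step of the riser

## Robot

A 7-joint arm with a two-finger parallel gripper is mounted at the origin on a cart in front of the work surface, level with it; the furniture and walls round the work are solid. World frame = base frame: x ahead of the robot, y to its left, z up, the work surface at z = 0. Lengths are in m, angles in rad, forces in N, time in s.
With the tool pointing down it reaches from about 0.35 to 0.9 m from the base axis. Payload 8.1 kg.
Tool frame: the origin (TCP) lies at the very end of the fingers, on their centre line; the grasp point (between the pads) lies 19 mm behind it (arm.tcp_to_grasp is the z of the grasp point in the tool frame, in m); z points along the fingers, y is the line along which they close (so a half turn about z gives the same grasp; the last joint's range is limited). The gripper opens to 92 mm and grips with 3 to 60 N. Pads are 19 mm wide; open, the fingers measure 130 mm over their backs; the gripper's body (75 mm by 190 mm) begins 47 mm behind the grasp point.
Start: joints at [1.196, 0.434, 0.025, 1.573, -0.012, 1.134, -0.075], TCP at [0.168, -0.602, 0.188] pointing down, gripper open.
Joint ranges: [-2.62, 2.62], [-0.44, 2.09], [-1.27, 1.32], [0.08, 2.57], [-1.32, 4.46], [0.12, 2], [-2.74, 2.74]. Speed limits (rad/s): [2.22, 2.22, 3.01, 3.01, 3.14, 3.14, 3.14].

## Interface

Orientations are given as a rotation vector (axis times angle).
In Python, from cell import readout, vision, sign_off, arm gives the robot as it stands. The module is installed in compiled form; this text tells all that it offers.
- The arm moves only by the shell command python3 -m creep 'ROWS' [FORCE]. ROWS is JSON, a list of rows, each a list of 5 numbers: the shift along the tool's x, y, z in units of 4 cm (1.0 is 4 cm), then the turn about the tool's z in units of 4 degrees (1.0 is 4 degrees), then the opening, from 0 (shut) to 1 (fully open). A call has 1 to 12 rows; each row shifts and turns the commanded pose from where the row before left it, along the tool's axes as they then stand; what a row does not reach is not made up. A row lasts 1/8 s, in which the tool goes at most 62.5 mm and 10.7 degrees, less where a joint would pass 70% of its speed; a pose out of reach is approached as far as the arm can. A call with a number of a shift or a turn outside -1 to 1 is refused whole. A call with a gripper value outside its range is refused whole. The fingers move at their own pace and stop on an object; FORCE is the grip in N (left out, the last holds). Time passes only in rows, so rows that do not move let the fingers close. It gives the time, the measured TCP pose, the force, the opening and the grip force at its end, in the units of the state.
- readout.observe(): the state, without advancing time (a new reading comes with each control period).
- vision.get_image(name): name is "side" or "top" or "wrist"; returns a dict with "pixels" (420x560x3 uint8, blue, green, red), "z_map" (420x560 float32, m along the optical axis (not along the pixel's ray), 0 where there is no reading), "camera_matrix" (3x3 intrinsics, pixels), "position" and "rotation" of the camera in the world. Camera axes: x right, y up, looking along -z (the intrinsics and any distortion apply to the point x, -y, -z); pixel columns grow to the right and rows downward; lengths in m; the calibration is good to about 2 mm. A picture is of the moment at which its call begins.
- sign_off(): hands the job in; it is judged then, once.
The state is a dict: "clock": time; "joints": joint angles; "dq": joint speeds; "joint_efforts": joint torques, N m; "position": TCP position; "ee_rot": TCP orientation; "force": force on the tool from outside, world axes, zero at the start; "ft_torque": the same for the moment, N m; "width": opening from 0.0 (shut) to 1.0 (fully open); "gripper_force": force on a finger pad.
Only numpy, scipy, OpenCV 4.12 (cv2) and the standard library are available. Lean on these libraries where they do the work, as an engineer would, in place of code of your own. Each camera call takes 0.05 s, during which the arm holds its last target. There are 200 camera calls.

## Task

Put the salt shaker away on the condiment riser: stand it upright in the middle of the narrow top step and let go. Set it down gently rather than dropping it, and leave the kitchen timer and the thin squeeze bottle where they stand.

Things in the scene. Friction and masses are not known exactly. Their poses are not given: they have to be found in the camera images.
- salt_shaker: salt shaker, standing on the work surface: clear waisted body about 44 mm across with a grey domed cap, 90 mm tall, about 100 g; to the fingers its body is a 40 mm square column over its full height, sides along its x and y axes. Origin: centre of its underside; z up
- top_step (a point): centre of the upper surface of the top step of the plain steel two-step condiment riser, 100 mm above the work surface. x points from the low step to the top one, y runs along the steps, z up. Top step: flat, rimless, 60 mm deep (x), 200 mm long (y). Low step, on the robot's side: 65 mm deep, 50 mm high. The riser is fixed
- kitchen_timer: wind-up kitchen timer, a red ring on a white base, 56 mm across and 37 mm high, on the work surface near the shaker (another like it, far to the left, belongs to the room); a bystander. Origin: centre of its underside
- sauce_mayo: thin pale squeeze bottle with a pointed cap, 41 mm across and 178 mm tall; a bystander. Origin: centre of its underside
Things that resemble listed ones, but are neither listed nor needed, are in the scene too. There is more than one size of the salt_shaker; the job needs the middle-sized.

How it is judged:
By the outcome, as a careful person would: the job done as asked, in the order asked, and still so for the second after the job is handed in, with the robot touching nothing.
It also fails if it takes over 45 s, if anything falls off the work surface, if the arm or the gripper's body presses on something with over 40 N, if the wrist force passes 120 N, or if a joint passes its speed limit or range.

## Working session

There is one attempt and no reset: what is moved stays moved. The work goes in short steps, Python scripts to look and compute and a shell command to move; the robot and the scene stay as the last step left them, time stands still between calls to the robot, and variables do not carry over. Pictures are saved under pics/ and viewed, at most 10 in all, crops included, and the job is handed in when it is done.

```bash
mkdir -p pics; cat > h.py <<'E'
import numpy as np, cv2
from cell import readout, vision
def grab(n):
    d=vision.get_image(n); np.savez(f'{n}.npz',**d); return d
def cloud(d):
    K=np.array(d['camera_matrix']);z=d['z_map'];R=np.array(d['rotation'])
    if R.shape!=(3,3): R=cv2.Rodrigues(R)[0]
    v,u=np.mgrid[:z.shape[0],:z.shape[1]]
    p=np.stack([(u-K[0,2])/K[0,0]*z,-(v-K[1,2])/K[1,1]*z,-z],-1)
    return p@R.T+np.array(d['position'])
E
python3 - <<'E'
from h import *
for n in('side','top'):
    d=grab(n); cv2.imwrite(f'pics/{n}0.png',d['pixels']); print(n,d['position'],d['rotation'],{k:np.shape(v) for k,v in d.items()})
s=readout.observe(); print(s)
E
```

```text
side [0.50824231 0.85819493 0.5543669 ] [-0.00980483  1.59435092  2.68351254] {'pixels': (420, 560, 3), 'z_map': (420, 560), 'camera_matrix': (3, 3), 'position': (3,), 'rotation': (3,)}
top [0.31044328 0.01567679 1.04780233] [ 0.15220704 -0.13819965 -1.54483197] {'pixels': (420, 560, 3), 'z_map': (420, 560), 'camera_matrix': (3, 3), 'position': (3,), 'rotation': (3,)}
{'clock': 0.1, 'joints': array([ 1.19641902,  0.43514535,  0.02497437,  1.57400376, -0.01160634,
        1.1340245 , -0.07508193]), 'dq': array([ 1.56301905e-03, -1.79640432e-03, -2.90758006e-04, -5.12024055e-03,
        1.19588170e-03,  7.95111773e-04,  7.04256995e-05]), 'joint_efforts': array([ 2.92445431e-03, -6.69127321e+01,  9.87717547e-01, -3.15146434e+01,
       -6.05894253e-02,  3.75037815e-02,  8.53684423e-05]), 'position': array([ 0.16758192, -0.60157015,  0.18682936]), 'ee_rot': array([-3.11125552e+00, -4.25319317e-01,  4.98410615e-04]), 'force': array([ 1.1561014 , -0.53902454,  0.52147358]), 'ft_torque': array([ 0.0495853 ,  0.01389595, -0.0133339 ]), 'gripper_force': 0.0, 'width': 1.0069745109262151}
```

View pics/side0.png

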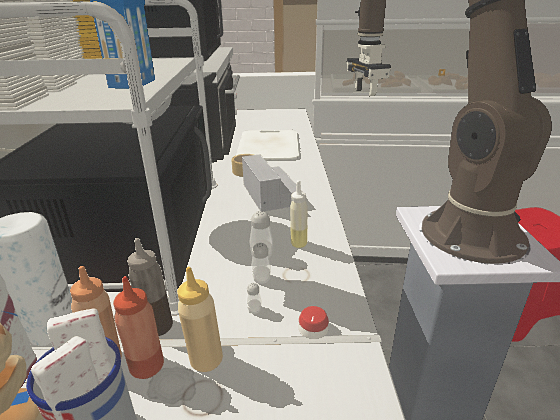

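View pics/top0.png

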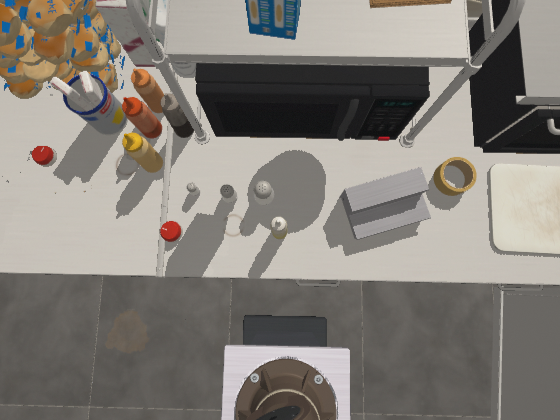

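The side view shows three shakers at about (253,297), (261,262) and (261,232). The mayo bottle is at (299,222), the timer at (313,320) and the riser at (265,182).
In the top view the shaker candidates are small (192,187), middle (227,191) and large (263,188). I expect the middle one to be about 90 mm tall, so I'll measure heights and look at a crop.

```bash
cat > m.py <<'E'
from h import *
D={n:dict(np.load(n+'.npz')) for n in('side','top')}
P={n:cloud(D[n]) for n in D}
t=P['top']
print('table z',t[250,300],t[160,180])
for n,(u,v) in dict(small=(192,187),mid=(227,191),large=(263,188),mayo=(279,226),timer=(171,230)).items():
    q=t[v-14:v+15,u-14:u+15].reshape(-1,3); q=q[(q[:,2]>.02)&(q[:,2]<.3)]
    hi=q[q[:,2]>q[:,2].max()-.015]
    print(n,len(q),'zmax',q[:,2].max().round(3),'all c',((q.max(0)+q.min(0))/2).round(3),'ext',np.ptp(q,0).round(3),'top c',hi.mean(0).round(3))
# riser from both clouds
for n in t is not None and D:
    p=P[n]; m=(abs(p[...,2]-.1)<.006)&(p[...,1]<-.12)&(p[...,1]>-.5)&(p[...,0]<.75)&(p[...,0]>.3)
    k,lab,st,_=cv2.connectedComponentsWithStats(m.astype(np.uint8)); i=1+st[1:,4].argmax(); q=p[lab==i]
    r=cv2.minAreaRect((q[:,:2]*1000).astype(np.float32)); print(n,'topstep',r,len(q),q[:,2].mean(),st[i])
    print(cv2.boxPoints(r))
# mid shaker, side cloud points
p=P['side'];
for a,(c) in dict(b=(0,0)).items():
    m=(p[...,2]>.02)&(p[...,2]<.2)&(p[...,0]>.45)&(p[...,0]<.75)&(p[...,1]<.35)&(p[...,1]>-.12)
    k,lab,st,ce=cv2.connectedComponentsWithStats(m.astype(np.uint8))
    for i in range(1,k):
        if st[i,4]>60: q=p[lab==i]; print('side',ce[i].round(),st[i],q.mean(0).round(3),q.max(0).round(3),q.min(0).round(3))
# overhead obstacles
p=t; m=(p[...,2]>.2)&(abs(p[...,1])<.45)&(p[...,0]>.35)
print('shelf min x',p[m][:,0].min(), 'z',p[m][:,2].min(),p[m][:,2].max())
m=(p[...,2]>.03)&(p[...,2]<.5)&(p[...,1]<.45)&(p[...,1]>-.45)&(p[...,0]>.6); print('low front x',np.percentile(p[m][:,0],[0,1,5]))
a=D['top']['pixels'][150:260,150:450]; b=D['side']['pixels'][150:350,210:350]
a=cv2.resize(a,None,fx=2.6,fy=2.6,interpolation=2); b=cv2.resize(b,None,fx=1.43,fy=1.43,interpolation=2)
o=np.zeros((586,780,3),np.uint8); o[:286]=a; o[300:,:200]=b
cv2.imwrite('pics/crop.png',o)
E
python3 m.py
```

```text
table z [ 0.39837327 -0.02966424  0.00045127] [0.64010868 0.3058145  0.00244701]
small 128 zmax 0.067 all c [0.549 0.257 0.044] ext [0.024 0.028 0.046] top c [0.55  0.256 0.061]
mid 259 zmax 0.095 all c [0.535 0.16  0.058] ext [0.037 0.041 0.074] top c [0.537 0.161 0.087]
large 385 zmax 0.119 all c [0.536 0.07  0.072] ext [0.044 0.052 0.094] top c [0.537 0.07  0.112]
mayo 299 zmax 0.18 all c [0.445 0.028 0.101] ext [0.036 0.039 0.158] top c [0.446 0.029 0.176]
timer 343 zmax 0.042 all c [0.439 0.312 0.031] ext [0.053 0.053 0.022] top c [0.438 0.31  0.036]
side topstep ((544.3802490234375, -238.2810821533203), (60.887550354003906, 203.80783081054688), 17.64707374572754) 588 0.10007395479235477 [242 154  39  29 588]
[[ 484.47665 -150.4017 ]
 [ 546.26154 -344.6187 ]
 [ 604.2838  -326.16046]
 [ 542.49896 -131.94345]]
top topstep ((545.1768798828125, -237.04074096679688), (61.649253845214844, 200.54876708984375), 17.68025779724121) 1956 0.10123886013606191 [ 345  167   84   45 1956]
[[ 485.35443 -150.86429]
 [ 546.262   -341.94037]
 [ 604.9993  -323.2172 ]
 [ 544.09174 -132.14111]]
side [168. 247.] [ 129  151   74  179 5898] [0.712 0.192 0.117] [0.75  0.326 0.2  ] [ 0.698 -0.12   0.02 ]
side [207. 169.] [204 153   7  34 125] [ 0.679 -0.117  0.147] [ 0.684 -0.112  0.191] [ 0.672 -0.12   0.097]
side [294. 215.] [290 181   9  61 368] [0.458 0.042 0.091] [0.468 0.051 0.177] [0.45  0.022 0.02 ]
side [260. 244.] [ 250  211   23   66 1244] [0.537 0.123 0.068] [0.564 0.183 0.115] [0.511 0.054 0.02 ]
side [253. 295.] [246 283  16  25 300] [0.55  0.264 0.043] [0.564 0.272 0.063] [0.535 0.25  0.02 ]
side [303. 319.] [299 308   9  23 149] [0.456 0.318 0.031] [0.464 0.335 0.038] [0.45  0.295 0.02 ]
shelf min x 0.6344868826703511 z 0.2000044355553775 0.540401400703066
low front x [0.60009625 0.61997834 0.70071008]
```

View pics/crop.png

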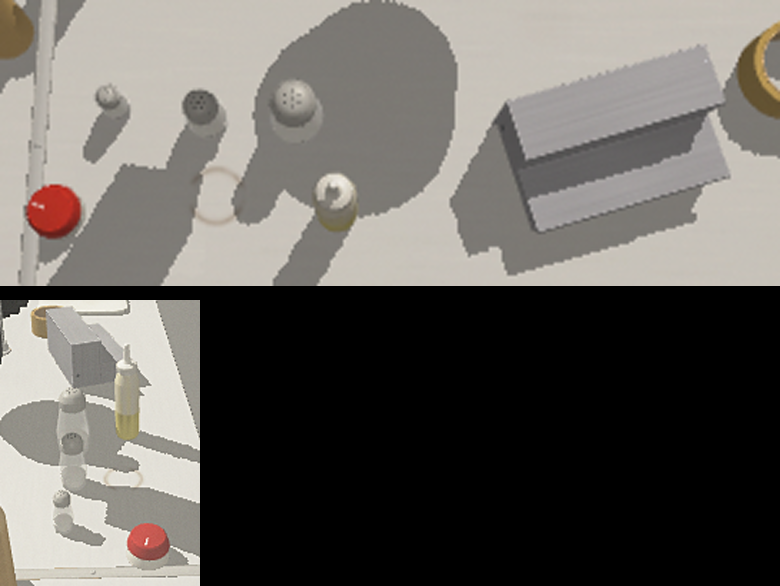

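The crop confirms the choice. The middle shaker, top pixel (227,191), measures about 92 mm tall and 41 mm across, against 90 and 44 in the description. The small one is about 65 mm tall and the large one about 117 mm. The middle shaker is at (0.537, 0.161), the top step centre at (0.545, -0.237) and the riser yaw is 17.65°. First I'll raise the tool and turn it.

```bash
R='';python3 -m creep '[[0,0,-0.25,-1,1],[0,0,-0.25,-1,1],[0,0,-0.25,-1,1],[0,0,-0.25,-1,1],[0,0,-0.25,-1,1],[0,0,-0.25,-1,1],[0,0,-0.25,-1,1],[0,0,-0.25,-1,1],[0,0,-0.25,-1,1],[0,0,-0.25,-1,1],[0,0,-0.25,-1,1],[0,0,-0.25,-1,1]]'
python3 -m creep '[[0,0,0,-1,1],[0,0,0,-1,1],[0,0,0,-1,1],[0,0,0,-1,1],[0,0,0,-1,1],[0,0,0,-1,1],[0,0,0,-1,1],[0,0,0,-1,1],[0,0,0,-1,1],[0,0,0,-1,1],[0,0,0,-1,1],[0,0,0,0,1]]'
cat >> h.py <<'E'
def to(x,y,z,yaw=None):
    s=readout.observe();R=cv2.Rodrigues(np.array(s['ee_rot']))[0]
    yw=np.degrees(np.arctan2(R[1,1],R[0,1]))
    print('pos',s['position'].round(4),'tool y yaw',yw.round(2),'tilt',np.degrees(np.arccos(-R[2,2])).round(2),'t',round(s['clock'],2),'F',s['force'].round(1),'w',round(s['width'],3),s['gripper_force'])
    print('units',(R.T@(np.array([x,y,z])-s['position'])/.04).round(2), 'turn',None if yaw is None else -(yaw-yw)/4)
E
python3 - <<'E'
from h import *
to(.537,.161,.30,17.65)
p=cloud(dict(np.load('top.npz')))
for y in np.arange(0,.36,.04):
    m=(abs(p[...,1]-y)<.02)&(p[...,0]>.58)&(p[...,2]>.06); q=p[m]; i=q[:,0].argmin(); print(round(y,2),q[i].round(3))
E
```

```text
clock: 1.6
position: [0.1676, -0.6018, 0.3074]
ee_rot: [-2.668, -1.657, -0.0]
force: [0.1, 1.2, 0.4]
width: 1.0
gripper_force: 0.0
clock: 3.1
position: [0.1676, -0.6019, 0.3071]
ee_rot: [-1.856, -2.534, -0.001]
force: [0.0, -1.0, 0.2]
width: 1.001
gripper_force: 0.0
pos [ 0.1676 -0.6019  0.3071] tool y yaw 17.54 tilt 0.05 t 3.1 F [ 0.  -1.   0.2] w 1.001 0.0
units [15.4  14.55  0.19] turn -0.026981884759709196
0.0 [0.701 0.019 0.108]
0.04 [0.701 0.032 0.127]
0.08 [0.701 0.077 0.118]
0.12 [0.701 0.115 0.192]
0.16 [0.701 0.142 0.234]
0.2 [0.703 0.183 0.13 ]
0.24 [0.694 0.245 0.383]
0.28 [0.705 0.295 0.113]
0.32 [0.705 0.303 0.072]
```

```bash
python3 -m creep '[[0.9,0.9,0,0,1],[0.9,0.9,0,0,1],[0.9,0.9,0,0,1],[0.9,0.9,0,0,1],[0.9,0.9,0,0,1],[0.9,0.9,0,0,1],[0.9,0.9,0,0,1],[0.9,0.9,0,0,1],[0.9,0.9,0,0,1],[0.9,0.9,0,0,1],[0.9,0.9,0,0,1],[0.9,0.9,0,0,1]]'
python3 -m creep '[[0.9,0.7,0,0,1],[0.9,0.7,0,0,1],[0.9,0.7,0,0,1],[0.9,0.7,0,0,1],[0.5,0.5,0,0,1],[0,0,0,0,1],[0,0,0,0,1]]'
python3 - <<'E'
from h import *
to(.537,.161,.30,17.65)
d=grab('wrist'); cv2.imwrite('pics/w0.png',d['pixels']); print(d['position'],d['rotation'])
E
```

```text
clock: 4.6
position: [0.4497, -0.0585, 0.3076]
ee_rot: [1.859, 2.532, -0.0]
force: [1.0, -0.4, 1.8]
width: 1.002
gripper_force: 0.0
clock: 5.48
position: [0.5254, 0.1357, 0.3073]
ee_rot: [-1.858, -2.533, 0.001]
force: [-0.4, -0.8, 0.2]
width: 0.998
gripper_force: 0.0
pos [0.5254 0.1357 0.3073] tool y yaw 17.5 tilt 0.05 t 5.47 F [-0.4 -0.8  0.2] w 0.998 0.0
units [0.52 0.47 0.18] turn -0.03770335416125992
[0.50227453 0.21169201 0.5061425 ] [-0.29527352 -0.04496609  0.30298476]
```

View pics/w0.png

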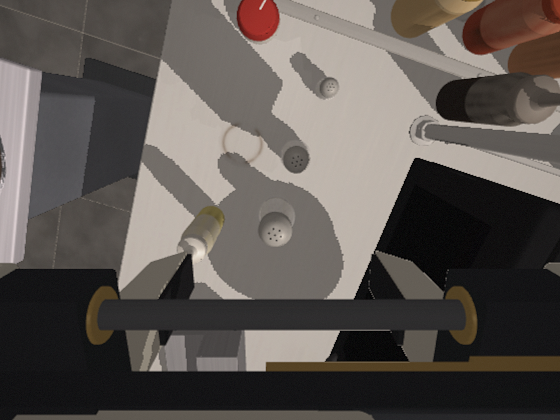

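The wrist view shows the middle shaker's cap at (296,158), the large one at (275,230), the small one at (329,88), the mayo at (205,235) and the timer at (258,15). I'll refine the shaker's position here and look for any yaw cue.

```bash
python3 - <<'E'
from h import *
d=dict(np.load('wrist.npz')); p=cloud(d)
q=p[138:180,274:320].reshape(-1,3); q=q[(q[:,2]>.02)&(q[:,2]<.15)]
for lo in (.02,.06,.075): 
    h=q[q[:,2]>lo]; r=cv2.minEnclosingCircle((h[:,:2]*1000).astype(np.float32)); print(lo,len(h),h[:,2].max(),r, cv2.minAreaRect((h[:,:2]*1000).astype(np.float32)))
# ray onto z=.075 of cap dark mask
g=d['pixels'].astype(int); c=g[138:180,274:320]
m=((c.max(-1)<150)&(p[138:180,274:320,2]>.05)).astype(np.uint8); print(cv2.moments(m,True)['m10']/m.sum()+274,cv2.moments(m,True)['m01']/m.sum()+138,m.sum())
a=cv2.resize(d['pixels'][133:185,265:330],None,fx=10,fy=10,interpolation=2); cv2.imwrite('pics/wc.png',a)
E
```

```text
0.02 822 0.09269056275978493 ((538.2975463867188, 161.17483520507812), 21.463058471679688) ((537.8745727539062, 162.36447143554688), (41.83437728881836, 37.67236328125), 16.50412940979004)
0.06 615 0.09269056275978493 ((538.6382446289062, 160.42971801757812), 17.242584228515625) ((538.05712890625, 160.16824340820312), (32.925445556640625, 33.571205139160156), 18.754770278930664)
0.075 578 0.09269056275978493 ((538.69482421875, 160.16896057128906), 17.09990882873535) ((538.05712890625, 160.16824340820312), (32.925445556640625, 33.571205139160156), 18.754770278930664)
295.43333333333334 157.71969696969697 660
```

View pics/wc.png

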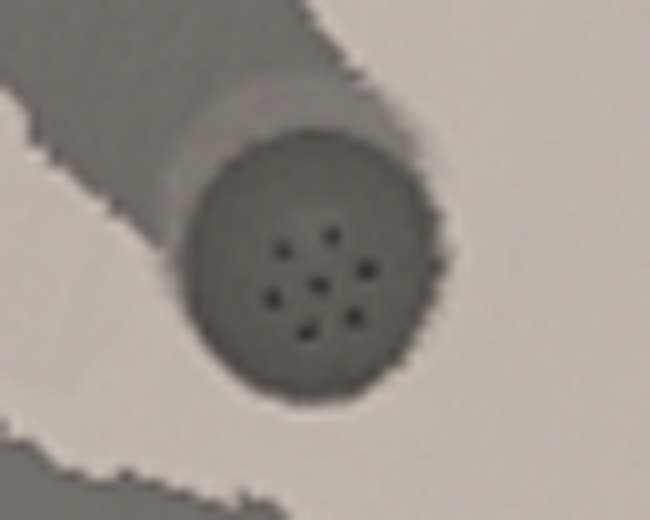

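The cap has a hex hole pattern at about 34.5° mod 60 in world. That gives 4.5° (or ±30°) for the square's yaw, and the closed width will tell which. I'll turn to 4.5° and centre over it.

```bash
python3 -m creep '[[0,0,0,0.8,1],[0,0,0,0.8,1],[0,0,0,0.8,1],[0,0,0,0.85,1],[0,0,0,0,1]]'
python3 -c "
from h import *
to(.538,.161,.036,4.5)"
```

```text
clock: 6.15
position: [0.5255, 0.1351, 0.3077]
ee_rot: [2.133, 2.306, -0.0]
force: [0.0, -0.8, -0.3]
width: 1.003
gripper_force: 0.0
pos [0.5255 0.1351 0.3077] tool y yaw 4.47 tilt 0.05 t 6.15 F [ 0.  -0.8 -0.3] w 1.003 0.0
units [0.63 0.36 6.79] turn -0.00865619720579236
```

```bash
python3 -m creep '[[0.32,0.18,0,0,1],[0.31,0.18,0,0,1],[0,0,0.8,0,1],[0,0,0.8,0,1],[0,0,0.8,0,1],[0,0,0.8,0,1],[0,0,0.8,0,1],[0,0,0.5,0,1],[0,0,0.5,0,1],[0,0,0.5,0,1],[0,0,0.3,0,1],[0,0,0,0,1]]' 5
python3 -c "
from h import *
to(.538,.161,.036,4.5)"
```

```text
clock: 7.65
position: [0.5375, 0.1631, 0.0748]
ee_rot: [-2.129, -2.308, 0.002]
force: [-0.5, -0.0, 0.5]
width: 1.001
gripper_force: 0.0
pos [0.5375 0.1631 0.0748] tool y yaw 4.62 tilt 0.09 t 7.65 F [-0.5 -0.   0.5] w 1.001 0.0
units [-0.05  0.01  0.97] turn 0.030655304308158327
```

```bash
python3 -m creep '[[-0.05,0,0.3,0,1],[0,0,0.3,0,1],[0,0,0.2,0,1],[0,0,0.17,0,1],[0,0,0,0,1]]' 5
python3 -m creep '[[0,0,0,0,0.75],[0,0,0,0,0.7],[0,0,0,0,0.65],[0,0,0,0,0.6],[0,0,0,0,0.55],[0,0,0,0,0.5],[0,0,0,0,0.45],[0,0,0,0,0.4],[0,0,0,0,0.35],[0,0,0,0,0.35]]' 5
python3 -c "
from h import *
to(.538,.161,.036,4.5)"
```

```text
clock: 8.28
position: [0.5378, 0.1605, 0.0362]
ee_rot: [-2.131, -2.308, 0.001]
force: [-0.3, -0.2, -0.0]
width: 1.001
gripper_force: 0.0
clock: 9.52
position: [0.5381, 0.1606, 0.0367]
ee_rot: [2.131, 2.308, -0.0]
force: [-1.1, 0.4, -0.5]
width: 0.43
gripper_force: 5.0
pos [0.5381 0.1606 0.0367] tool y yaw 4.57 tilt 0.0 t 9.53 F [-1.1  0.4 -0.5] w 0.43 4.995838925242424
units [ 0.01 -0.    0.02] turn 0.016831236720928677
```

The width is 39.6 mm, so the square is aligned in the pads. I'll grip firmer and lift.

```bash
python3 -m creep '[[0,0,0,0,0.3],[0,0,0,0,0.3],[0,0,-0.2,0,0.3],[0,0,-0.5,0,0.3],[0,0,-0.8,0,0.3],[0,0,-0.8,0,0.3],[0,0,-0.8,0,0.3],[0,0,-0.8,0,0.3],[0,0,-0.8,0,0.3],[0,0,-0.8,0,0.3],[0,0,-0.6,0,0.3],[0,0,-0.2,0,0.3]]' 20
python3 -m creep '[[0,0,0,-0.8,0.3],[0,0,0,-0.8,0.3],[0,0,0,-0.8,0.3],[0,0,0,-0.87,0.3],[0,0,0,0,0.3]]'
python3 - <<'E'
from h import *
to(.545,-.237,.30,17.65)
d=grab('wrist'); cv2.imwrite('pics/w1.png',d['pixels'])
E
```

```text
clock: 11.02
position: [0.5384, 0.1611, 0.2905]
ee_rot: [2.13, 2.308, 0.003]
force: [-0.4, -0.1, -1.5]
width: 0.429
gripper_force: 20.0
clock: 11.65
position: [0.5377, 0.1604, 0.288]
ee_rot: [-1.854, -2.535, 0.002]
force: [0.1, 0.3, -0.8]
width: 0.426
gripper_force: 20.0
pos [0.5377 0.1604 0.288 ] tool y yaw 17.64 tilt 0.07 t 11.65 F [ 0.1  0.3 -0.8] w 0.426 19.991923570632935
units [-9.52 -2.84 -0.3 ] turn -0.003628500003397761
```

View pics/w1.png

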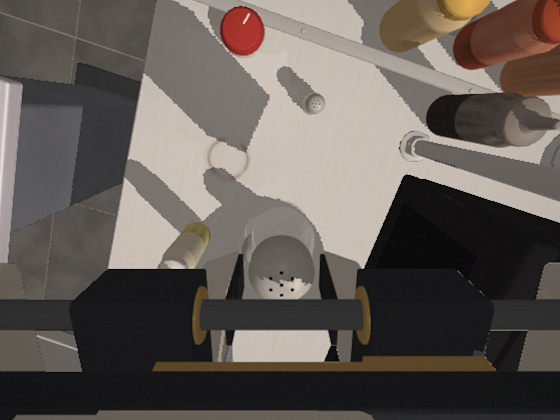

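The shaker is held upright between the pads, cap at (281,265), and the timer and bottle haven't moved. Next I'll carry it over the riser.

```bash
python3 -m creep '[[-0.3,-0.1,0,0,0.3],[-0.6,-0.2,0,0,0.3],[-0.9,-0.25,0,0,0.3],[-0.9,-0.25,0,0,0.3],[-0.9,-0.25,0,0,0.3],[-0.9,-0.25,0,0,0.3],[-0.9,-0.25,0,0,0.3],[-0.9,-0.25,0,0,0.3],[-0.9,-0.25,0,0,0.3],[-0.9,-0.25,0,0,0.3],[-0.9,-0.25,0,0,0.3],[-0.5,-0.25,0,0,0.3]]'
python3 -m creep '[[0,-0.04,0,0,0.3],[0,0,0,0,0.3],[0,0,0,0,0.3]]'
python3 - <<'E'
from h import *
to(.545,-.2375,.136,17.65)
for n in ('top','wrist'):
    d=grab(n); p=cloud(d)
    m=(abs(p[...,2]-.1)<.006)&(p[...,1]<-.1)&(p[...,1]>-.4)&(p[...,0]<.65)&(p[...,0]>.45)
    print(n,m.sum()); 
    if m.sum()>300:
        r=cv2.minAreaRect((p[m][:,:2]*1000).astype(np.float32)); print(r,p[m][:,2].mean())
E
```

```text
clock: 13.2
position: [0.5457, -0.2383, 0.2883]
ee_rot: [-1.858, -2.533, 0.001]
force: [-0.0, 0.3, -1.3]
width: 0.428
gripper_force: 20.0
clock: 13.58
position: [0.5453, -0.2342, 0.2891]
ee_rot: [1.851, 2.538, 0.001]
force: [0.3, -0.4, -1.1]
width: 0.426
gripper_force: 20.0
pos [ 0.5453 -0.2342  0.2891] tool y yaw 17.78 tilt 0.03 t 13.57 F [ 0.3 -0.4 -1.1] w 0.426 19.99240279197693
units [-0.08 -0.03  3.83] turn 0.032259355705535064
top 1730
((545.0545043945312, -236.74136352539062), (61.79719161987305, 200.8498992919922), 17.65985870361328) 0.10114497884993773
wrist 5862
((536.2691650390625, -211.380126953125), (61.0139274597168, 141.6759490966797), 17.5288028717041) 0.10177751030215128
```

```bash
python3 -m creep '[[-0.08,-0.03,0.4,0,0.3],[0,0,0.6,0,0.3],[0,0,0.6,0,0.3],[0,0,0.6,0,0.3],[0,0,0.5,0,0.3],[0,0,0.4,0,0.3],[0,0,0.3,0,0.3],[0,0,0.15,0,0.3],[0,0,0,0,0.3],[0,0,0,0,0.3]]'
python3 - <<'E'
from h import *
to(.545,-.237,.137,17.65)
d=grab('side'); cv2.imwrite('pics/s1.png',cv2.resize(d['pixels'][100:240,190:377],None,fx=4,fy=4,interpolation=2))
E
```

```text
clock: 14.92
position: [0.5453, -0.2394, 0.1473]
ee_rot: [1.854, 2.535, 0.0]
force: [-0.0, -0.7, -0.3]
width: 0.428
gripper_force: 20.0
pos [ 0.5453 -0.2394  0.1473] tool y yaw 17.65 tilt 0.06 t 14.93 F [-0.  -0.7 -0.3] w 0.428 19.992379546165466
units [0.06 0.01 0.26] turn -0.0006918093383374568
```

View pics/s1.png

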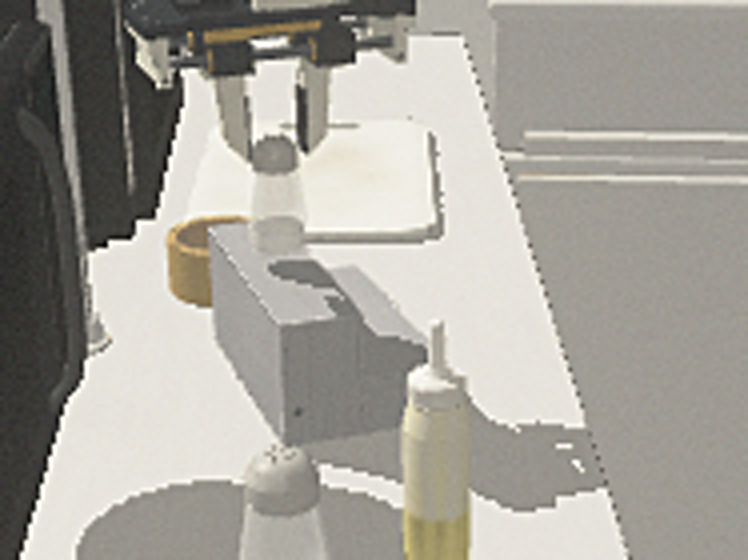

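The picture shows the shaker over the step with the fingertips apparently near its cap. I'll check that by projecting known points and measuring the cap height.

```bash
python3 - <<'E'
from h import *
s=readout.observe()
for n in ('side','top'):
    d=dict(np.load('side.npz')) if n=='side' else grab('top')
    R=cv2.Rodrigues(d['rotation'])[0];K=d['camera_matrix']
    for l,P in dict(tcp=s['position'],stepc=(.545,-.237,.1),bot=(.5453,-.2394,.11),top=(.5453,-.2394,.2)).items():
        q=R.T@(np.array(P)-d['position']); u=K@np.array([q[0],-q[1],-q[2]])/-q[2]; print(n,l,u[:2].round(1),'crop',((u[:2]-[190,100])*4).round())
    p=cloud(d)
    m=(np.hypot(p[...,0]-.545,p[...,1]+.239)<.045)&(p[...,2]>.104)&(p[...,2]<.25); q=p[m]; v=np.argwhere(m)
    if len(q): print(len(q),q.min(0),q.max(0),v.min(0),v.max(0))
p=cloud(dict(np.load('side.npz')))
for r in range(130,175,3): print(r,p[r,259].round(3),p[r,245].round(3))
E
```

```text
side tcp [258.7 151.2] crop [275. 205.]
side stepc [259.3 166.6] crop [277. 267.]
side bot [259.1 163.2] crop [276. 253.]
side top [258.  133.6] crop [272. 134.]
710 [ 0.50192589 -0.25771861  0.1108807 ] [ 0.58531557 -0.21400335  0.24986632] [115 243] [164 273]
top tcp [392.8 184.1] crop [811. 336.]
top stepc [386.5 188.9] crop [786. 356.]
top bot [388.6 187.9] crop [794. 351.]
top top [399.3 178.2] crop [837. 313.]
321 [ 0.51054849 -0.26326264  0.10401858] [ 0.57531796 -0.19534267  0.24559784] [163 370] [202 402]
130 [ 0.562 -0.873  0.012] [ 0.581 -0.225  0.216]
133 [ 0.543 -0.241  0.201] [ 0.582 -0.233  0.204]
136 [ 0.542 -0.229  0.196] [ 0.62  -0.793  0.012]
139 [ 0.543 -0.223  0.189] [ 0.618 -0.751  0.012]
142 [ 0.543 -0.226  0.18 ] [ 0.616 -0.715  0.012]
145 [ 0.543 -0.225  0.171] [ 0.615 -0.684  0.01 ]
148 [ 0.544 -0.224  0.163] [ 0.613 -0.646  0.011]
151 [ 0.544 -0.222  0.154] [ 0.611 -0.613  0.011]
154 [ 0.544 -0.22   0.146] [ 0.603 -0.486  0.046]
157 [ 0.544 -0.219  0.137] [ 0.591 -0.318  0.1  ]
160 [ 0.545 -0.223  0.127] [ 0.59  -0.288  0.102]
163 [ 0.545 -0.22   0.118] [ 0.59  -0.287  0.092]
166 [ 0.546 -0.238  0.102] [ 0.591 -0.286  0.083]
169 [ 0.545 -0.215  0.102] [ 0.591 -0.289  0.071]
172 [ 0.545 -0.197  0.1  ] [ 0.592 -0.286  0.063]
```

The shaker is where predicted, with its top at 0.200, its underside at about 0.11, and centred. I'll make the last small shift and lower slowly.

```bash
python3 -m creep '[[0.06,0,0.05,0,0.3],[0,0,0.05,0,0.3],[0,0,0.05,0,0.3],[0,0,0.04,0,0.3],[0,0,0.03,0,0.3],[0,0,0,0,0.3],[0,0,0,0,0.3]]'
python3 -c "
from h import *
to(.545,-.237,.137,17.65)"
```

```text
clock: 15.9
position: [0.5442, -0.2371, 0.138]
ee_rot: [1.854, 2.536, 0.0]
force: [-0.1, 0.4, -0.6]
width: 0.426
gripper_force: 20.0
pos [ 0.5442 -0.2371  0.138 ] tool y yaw 17.65 tilt 0.01 t 15.9 F [-0.1  0.4 -0.6] w 0.426 19.99237060546875
units [-0.    0.02  0.02] turn -0.0008175693945506879
```

```bash
for i in 1 2; do python3 -m creep '[[0,0,0.02,0,0.3],[0,0,0,0,0.3],[0,0,0,0,0.3]]' | grep -E 'pos|force'; done
```

```text
position: [0.5442, -0.2371, 0.1371]
force: [0.0, 0.1, -0.8]
gripper_force: 20.0
position: [0.5443, -0.2372, 0.1367]
force: [-2.7, -0.2, 4.5]
gripper_force: 20.0
```

Contact, at 4.5 N. I'll lower the grip force, open slowly and retreat.

```bash
python3 -m creep '[[0,0,0,0,0.3],[0,0,0,0,0.3]]' 4 | grep force
python3 -m creep '[[0,0,0,0,0.45],[0,0,0,0,0.5],[0,0,0,0,0.55],[0,0,0,0,0.6],[0,0,0,0,0.7],[0,0,0,0,0.8],[0,0,0,0,0.9],[0,0,0,0,0.9]]'
python3 -m creep '[[0,0,-0.1,0,0.9],[0,0,-0.3,0,0.9],[0,0,-0.5,0,0.9],[0,0,-0.7,0,0.9],[0,0,-0.7,0,0.9],[0,0,-0.7,0,0.9],[0,0,-0.7,0,0.9],[-0.5,0,-0.5,0,0.9],[-0.8,0,0,0,0.9],[-0.8,0,0,0,0.9],[-0.5,0,0,0,0.9],[0,0,0,0,0.9]]'
python3 - <<'E'
from h import *
for n in('side','top'):
    d=grab(n); p=cloud(d)
    m=(np.hypot(p[...,0]-.545,p[...,1]+.237)<.05)&(p[...,2]>.11)&(p[...,2]<.22); q=p[m]
    hi=q[q[:,2]>.172]; print(n,len(q),'top',q[:,2].max(),'cap c',((hi.max(0)+hi.min(0))/2).round(4),'all c',((q.max(0)+q.min(0))/2).round(4))
    cv2.imwrite(f'pics/{n}9.png',d['pixels'])
p=cloud(dict(np.load('top.npz')))
for n,(u,v) in dict(mayo=(279,226),timer=(171,230)).items():
    q=p[v-14:v+15,u-14:u+15].reshape(-1,3); q=q[(q[:,2]>.02)&(q[:,2]<.3)]; print(n,((q.max(0)+q.min(0))/2).round(3))
to(0,0,0)
a=cv2.imread('pics/side9.png')[90:300,180:400]; b=cv2.imread('pics/top9.png')[140:270,150:450]
o=np.zeros((570,760,3),np.uint8); o[:273,:630]=cv2.resize(b,(630,273)); o[280:,:300]=cv2.resize(a,(300,290)); cv2.imwrite('pics/final.png',o)
E
```

```text
force: [-1.5, 0.0, 5.3]
gripper_force: 4.0
clock: 17.9
position: [0.5441, -0.2371, 0.1363]
ee_rot: [1.854, 2.536, -0.0]
force: [-0.6, -0.3, 0.1]
width: 0.895
gripper_force: 0.0
clock: 19.4
position: [0.5755, -0.3375, 0.3044]
ee_rot: [-1.857, -2.534, -0.0]
force: [-0.5, 0.6, -0.8]
width: 0.902
gripper_force: 0.0
side 361 top 0.19059692959083985 cap c [ 0.5447 -0.2311  0.1813] all c [ 0.5448 -0.2278  0.1505]
top 370 top 0.19244303287036835 cap c [ 0.5441 -0.2351  0.1823] all c [ 0.543  -0.2336  0.1522]
mayo [0.445 0.029 0.1  ]
timer [0.439 0.312 0.033]
pos [ 0.5757 -0.335   0.3049] tool y yaw 17.7 tilt 0.05 t 19.5 F [ 0.6  0.5 -0.1] w 0.899 0.0
units [ 12.35 -11.17   7.62] turn None
```

View pics/final.png

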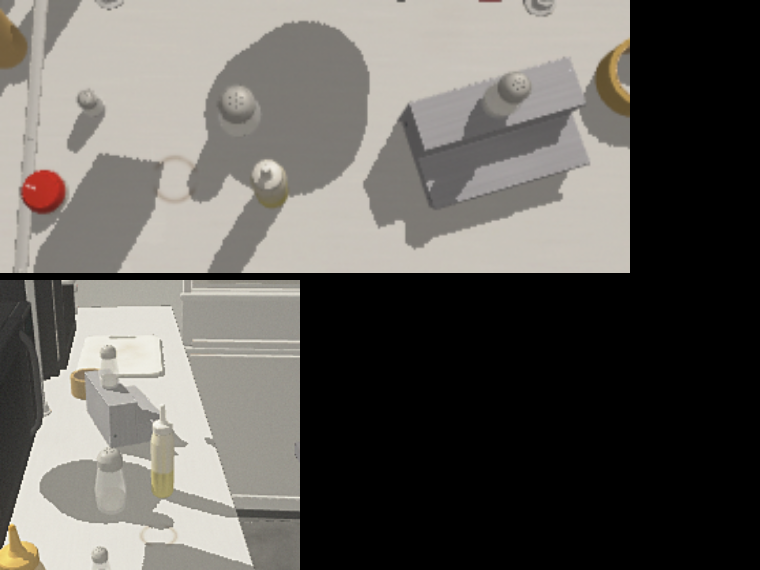

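The shaker stands upright in the middle of the top step, seen at about (505,95) in the top crop. Its cap top is at 0.19 m and the gripper is clear. The timer and bottle measure where they started.

```bash
python3 -c "
from cell import sign_off
print(sign_off())"
```

```text
the job is handed in; nothing more can be done
None
```

The middle-sized salt shaker stands upright in the middle of the top step, set down gently and released; the timer and squeeze bottle are where they stood, and the job is handed in.

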